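# Seat the stop key in the hidden index notch of a dental mill's strip unit

## Robot

A 6-joint arm with a two-finger parallel gripper is mounted at the origin on the work surface. World frame = base frame: x ahead of the robot, y to its left, z up, the work surface at z = 0. Lengths are in m, angles in rad, forces in N, time in s.
With the tool pointing down it reaches from about 0.425 to 0.95 m from the base axis. Payload 3.5 kg.
Tool frame: the origin (TCP) lies at the very end of the fingers, on their centre line; the grasp point (between the pads) lies 19 mm behind it; z points along the fingers, y is the line along which they close (so a half turn about z gives the same grasp; the last joint's range is limited). The gripper opens to 85 mm and grips with 20 to 120 N. Pads are 22 mm wide; open, the fingers measure 114 mm over their backs; the gripper's body (76 mm by 85 mm) begins 54 mm behind the grasp point. The pads swing forward as they close: fully open they stand 13 mm farther back than shut.
Start: joints at [1.19, 0.286, 1.577, -0, 1.279, -0.15], TCP at [0.154, 0.657, 0.231] pointing down, gripper open.
Joint ranges: [-2.77, 2.77], [-0.9, 2.22], [0.21, 2.48], [-1.53, 4.67], [0.24, 2.81], [-2.84, 2.84]. Speed limits (rad/s): [2.79, 2.79, 3.14, 3.14, 3.14, 3.14].

## Interface

Orientations are given as a unit quaternion [x, y, z, w].
In Python, from plant import ctrl gives the robot as it stands.
- The arm moves only by the tool carry_out, never from a script. Its argument "deltas" is one flat list of numbers, 6 for each row, row after row: the shift along the tool's x, y, z in m, then the turn, a rotation vector about the tool's x, y, z in rad. A call has 1 to 5 rows; each row is the pose to reach, as a shift and turn from the pose commanded when the call began, along the tool's axes at that moment; what a row does not reach only later rows make up. A row lasts 1/8 s, in which the tool goes at most 62.5 mm and 10.7 degrees, less where a joint would pass 70% of its speed; a pose out of reach is approached as far as the arm can. A call with a gripper value outside its range is refused whole. "grip" is the opening in per cent of the stroke, from 0 (shut) to 100 (fully open), set as the call begins (left out, the last holds). The fingers move at their own pace and stop on an object; "grip_force" is the grip in N (left out, the last holds). Time passes only in rows, so rows that repeat a pose let the fingers close. It gives the time, the measured TCP pose, the force, the opening and the grip force at its end, in the units of the state.
- ctrl.get_state(): the state, without advancing time (a new reading comes with each control period).
- ctrl.read_camera(name): name is "scene" or "top" or "wrist"; returns (picture, depth): 480x640x3 uint8, red, green, blue; 480x640 float32, m along the optical axis (not along the pixel's ray), 0 where there is no reading.
- ctrl.camera_model(name): a dict with "intrinsics" (3x3 intrinsics, pixels), "extrinsics" (4x4, takes a point from world to camera coordinates); the wrist camera has in their place "hand_eye" (4x4, takes a point from camera to tool coordinates, whose origin is the TCP and whose axes are the flange's). Camera axes: x right, y down, z forward; pixel columns grow to the right and rows downward; lengths in m; the calibration is good to about 2 mm. A picture is of the moment at which its call begins: read the wrist's pose just before it. camera_model takes no time and is no camera call.
- ctrl.sign_off(): hands the job in; it is judged then, once.
Trained networks look in the newest picture that a camera, given by its name, has taken for a name from the list of things; names that differ only in an ending like _2 or _b are one class to them, and where a whole thing is asked for, a point or a joint stands for the part that bears it (a point fixed in the world has none). Each returns a list of dicts, best first, with "score" (0 to 1); they miss things now and then, are a little off and sometimes report something else, mostly with a low value. They report only what shows in the picture. A call takes as long as a camera call. They do not tell look-alikes from the thing itself.
- ctrl.find_in(camera, query): "uv" ([column, row] in pixels, amid what is visible of it).
The state is a dict: "time": time; "qpos": joint angles; "dq": joint speeds; "joint_efforts": joint torques, N m; "eef_pos": TCP position; "tcp_rot": TCP orientation; "contact_force": force on the tool from outside, world axes, zero at the start; "wrist_torque": the same for the moment, N m; "opening": opening from 0.0 (shut) to 1.0 (fully open); "finger_force": force on a finger pad.
Only numpy, scipy, OpenCV 4.12 (cv2) and the standard library are available. Lean on these libraries where they do the work, as an engineer would, in place of code of your own. Each camera call takes 0.05 s, during which the arm holds its last target. There are 200 camera calls.

## Task

Take the blue-handled stop key off its yellow stand, slip its toe under the white cover of the index unit and set the tooth down on the hidden track at the red end. Keeping the tooth on the track and pressing only gently, slide it towards the grey end until it drops into the hidden index notch, stop there without forcing it, and let go so that the key is left standing upright, fully down in the notch. Leave the stone cast, the jar and the dropper bottle where they stand.

Things in the scene. Friction and masses are not known exactly. Their poses are not given: they have to be found in the camera images.
- rail: Index unit, fixed: low housing 113 (x) by 320 (y) by 60 mm high. Origin on the bench, mid-length; z up; open front faces its -x, red end +y, grey end -y. In its frame: aluminium shelf at height 30 mm, x -55 to +12; behind it, flush, a steel track, x +12 to +42, then a back wall. All rigid: over 30 N between key and unit, even a knock, is forcing; land it at 10 mm/s or less.
- cover_edge (a point): Middle of the lower front edge of the unit's white cover: (0, 0, 52) mm in the unit's frame. The cover is 8 mm thick (top at 60 mm) and reaches back from here over the whole track, with 22 mm free height below it. Red and grey blocks close the space under it beyond y = +80 and y = -80 mm.
- track_start (a point): Point on the track near the red end where the tooth goes first: (27, 62, 30) mm in the unit's frame, axes as the unit. One notch, 16 mm wide (y), 10 mm deep, crosses the full width of the track; its centre lies anywhere from y = -57 to +22 mm in the unit's frame, different every time and out of sight under the cover. The shelf has no notch.
- stand: Yellow block fixed to the bench, 64 mm (x) by 60 mm (y), top at height 30 mm, with 6 mm high side ribs and a rear rib round the key's foot (2.5 mm play at each side, 3 mm at the rear, open to +x); origin at the bench below where the key's handle stands.
- key: Stop key, 0.1 to 0.2 kg, standing loose and upright on the stand; lift it straight up. Origin under its steel foot, on the handle's axis; x towards the toe, z up. Foot 8 mm high, 22 wide (y), x -28 to +14; toe bar 10 wide, 8 high, on to x +46. In the unit its x points as the unit's x; with the tooth in the notch the foot lies flat on the shelf.
- tooth (a point): Centre of the lower face of the brass tooth: (40, 0, -7) mm in the key's frame. The tooth is 12 mm (x) by 10 mm (y), hangs below the end of the toe and reaches 7 mm below the foot's underside, so the foot floats 7 mm over the shelf while the tooth rides on the track.
- handle (a point): Where to grip the key: on the axis of the blue handle, 80 mm above the foot's underside. The handle is 18 mm (x) by 14 mm (y) and ends 105 mm above the foot's underside; take it across its 14 mm.
- cast: Bystander: loose stone dental cast, 62 by 66 by 30 mm; origin at the centre of its underside.
- jar: Bystander: loose white jar with blue lid, 38 mm wide, 45 mm high; origin at the centre of its underside.
- dropper: Bystander: loose white dropper bottle with red label, 36 mm wide, 85 mm high; origin at the centre of its underside.
Things that resemble listed ones, but are neither listed nor needed, are in the scene too. What is meant by the key is not brown, and is the smaller of those in its own colour.

How it is judged:
On the way, in this order (a step that is already met when the one before it is completed fails the run):
1. the tooth is down on the track at the red end (y of tooth in the frame of rail between 0.044 and 0.08 m and x of tooth in the frame of rail between 0.012 and 0.042 m and z of tooth in the frame of rail below 0.033 m and contact force between key and rail above 0.3 N), for 0.1 s.
2. the tooth slides along the track towards the grey end, kept down on it (y of tooth in the frame of rail between 0.026 and 0.042 m and x of tooth in the frame of rail between 0.012 and 0.042 m and z of tooth in the frame of rail below 0.033 m), for 0.1 s.
3. the tooth is down in the notch (z of tooth in the frame of rail below 0.0255 m and x of tooth in the frame of rail between 0.012 and 0.042 m and y of tooth in the frame of rail between -0.08 and 0.044 m), for 0.2 s.
At the end, for the whole second after the job is handed in: The key stands by itself at rest, upright within 0.08 rad (4.6 degrees), its tooth in the notch under the cover, at least 4.5 mm below the track's level; the cast, the jar and the dropper bottle are within 15 mm of where they began (all of step 3 and z of tooth in the frame of rail above 0.018 m and angle between key's own z axis and vertical below 0.08 rad and linear speed of key below 0.01 m/s and distance of each of cast, jar, dropper from where it was at the start of the episode below 0.015 m); the robot touches nothing.
It fails at once if the key is forced: more than 30 N between it and the index unit (contact force between key and rail above 30 N).
It fails at once if the robot presses on the index unit with more than 30 N (contact force between any of the fingers, the arm and rail above 30 N).
It fails at once if the cast, the jar or the dropper bottle is knocked away (over 30 mm) (distance of any of cast, jar, dropper from where it was at the start of the episode above 0.03 m).
It also fails if it takes over 72 s, if anything falls off the work surface, if the arm or the gripper's body presses on something with over 40 N, if the wrist force passes 120 N, or if a joint passes its speed limit or range.

## Working session

There is one attempt and no reset: what is moved stays moved. The work goes in short steps, Python scripts to look and compute and a tool call to move; the robot and the scene stay as the last step left them, time stands still between calls to the robot, and variables do not carry over. Pictures are saved under pics/ and viewed, at most 10 in all, crops included, and the job is handed in when it is done.

Besides the shell and the picture viewer there is one more tool, called by a JSON object that holds its "api" and its "payload". carry_out: Moves the arm, as the interface text tells. Its arguments: {"type":"object","properties":{"deltas":{"type":"array"},"grip":{"type":"number"},"grip_force":{"type":"number"}},"required":["deltas"]}

```bash
mkdir -p pics; cat > h.py <<'E'
import numpy as np,cv2
from scipy.spatial.transform import Rotation as R
from plant import ctrl
def shot(n,f=None):
    s=ctrl.get_state(); im,d=ctrl.read_camera(n); m=ctrl.camera_model(n); K=np.array(m["intrinsics"])
    if n=="wrist":
        T=np.eye(4);T[:3,:3]=R.from_quat(s["tcp_rot"]).as_matrix();T[:3,3]=s["eef_pos"];C=T@np.array(m["hand_eye"])
    else: C=np.linalg.inv(np.array(m["extrinsics"]))
    if f: cv2.imwrite(f,im[:,:,::-1])
    v,u=np.mgrid[:480,:640]
    P=np.stack([(u-K[0,2])/K[0,0]*d,(v-K[1,2])/K[1,1]*d,d],-1)@C[:3,:3].T+C[:3,3]
    P[d==0]=np.nan
    return im,d,P,K,C
E
python3 - <<'E'
from h import *
for c in("scene","top"):
    im,d,P,K,C=shot(c,f"pics/{c}0.png"); print(c,C[:3,3].round(3),C[:3,2].round(2))
    for q in("key","rail","stand","cast","jar","dropper","handle","tooth","cover_edge"):
        print(q,[(np.round(r["uv"]).astype(int).tolist(),round(r["score"],2),P[int(r["uv"][1]),int(r["uv"][0])].round(3).tolist()) for r in ctrl.find_in(c,q)])
s=ctrl.get_state();print(s["time"],s["eef_pos"],s["tcp_rot"],s["contact_force"])
E
```

```text
scene [1.218 0.337 0.847] [-0.57 -0.42 -0.71]
key [([231, 171], 0.94, [0.497, -0.457, 0.01]), ([395, 263], 0.74, [0.573, 0.057, 0.057]), ([222, 229], 0.73, [0.672, -0.323, 0.021])]
rail [([396, 261], 0.95, [0.568, 0.056, 0.058])]
stand [([286, 190], 0.92, [0.493, -0.282, 0.028]), ([396, 265], 0.26, [0.579, 0.064, 0.062])]
cast [([504, 302], 0.91, [0.508, 0.267, 0.016]), ([289, 299], 0.67, [0.766, -0.062, 0.06]), ([396, 264], 0.5, [0.574, 0.061, 0.058])]
jar [([367, 349], 0.8, [0.767, 0.11, 0.045])]
dropper [([288, 298], 0.62, [0.762, -0.066, 0.06])]
handle [([230, 168], 0.97, [0.493, -0.459, 0.016]), ([279, 173], 0.62, [0.492, -0.297, 0.073]), ([224, 230], 0.59, [0.667, -0.321, 0.019])]
tooth [([223, 228], 0.93, [0.672, -0.322, 0.025]), ([278, 172], 0.87, [0.49, -0.301, 0.075]), ([233, 171], 0.74, [0.494, -0.452, 0.013])]
cover_edge [([395, 265], 0.58, [0.578, 0.061, 0.062])]
top [ 0.499 -0.102  1.012] [ 0.15  0.03 -0.99]
key [([438, 326], 0.97, [0.481, -0.296, 0.086]), ([508, 329], 0.94, [0.473, -0.458, 0.001]), ([438, 243], 0.84, [0.65, -0.317, 0.029])]
rail [([263, 299], 0.84, [0.539, 0.038, 0.062])]
stand [([427, 332], 0.98, [0.47, -0.287, 0.032])]
cast [([157, 320], 0.97, [0.498, 0.264, 0.022])]
jar [([236, 197], 0.91, [0.752, 0.098, 0.048])]
dropper [([317, 195], 0.75, [0.745, -0.072, 0.074]), ([437, 324], 0.47, [0.486, -0.299, 0.072])]
handle [([513, 324], 0.98, [0.481, -0.463, 0.017]), ([441, 244], 0.89, [0.648, -0.323, 0.025]), ([441, 327], 0.69, [0.479, -0.297, 0.118])]
tooth [([515, 325], 0.89, [0.481, -0.466, 0.02]), ([436, 324], 0.81, [0.484, -0.298, 0.07]), ([440, 243], 0.59, [0.65, -0.323, 0.026]), ([154, 319], 0.18, [0.5, 0.272, 0.019])]
cover_edge [([263, 300], 0.82, [0.536, 0.043, 0.031])]
1.0 [0.1543665  0.65711245 0.23135865] [1.15133216e-01 9.93350060e-01 2.54248369e-05 7.00107736e-06] [ 0.25664809 -0.22167973  0.02496758]
```

View pics/top0.png

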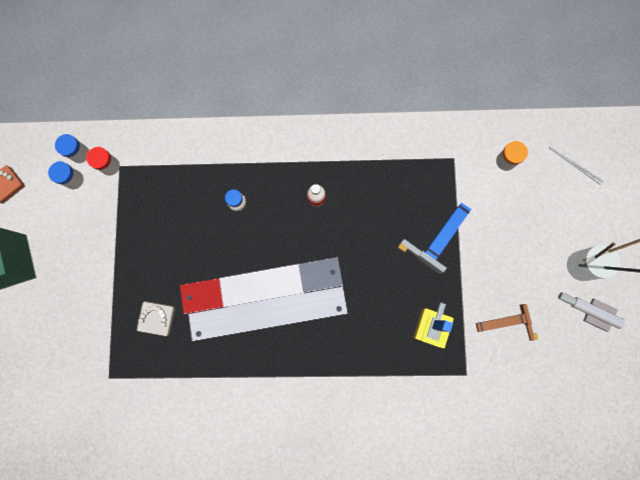

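View pics/scene0.png

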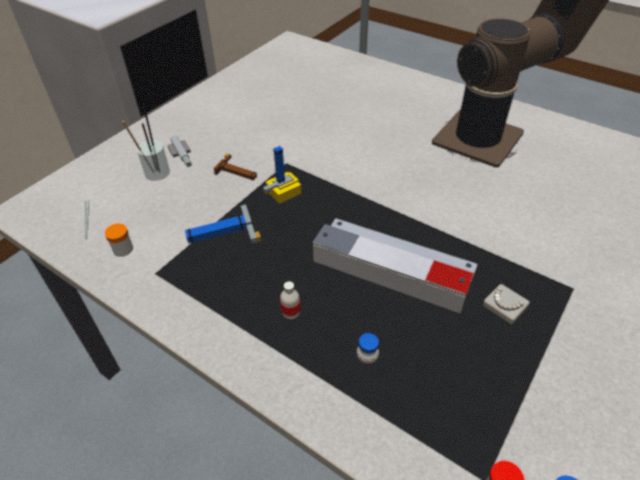

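The candidates in the top view are the blue key standing on the yellow stand (441,325), the larger blue look-alike lying down (440,240) and the brown one (510,322). I choose the one on the stand. Next I measure it and the unit, and check the choice in a close crop.

```bash
python3 - <<'E'
from h import *
im,d,P,K,C=shot("top")
hsv=cv2.cvtColor(im,cv2.COLOR_RGB2HSV);H,S,V=[hsv[...,i].astype(int) for i in range(3)]
win=np.zeros((480,640),bool);win[295:355,405:465]=1
y=win&(abs(H-28)<8)&(S>150)&(V>120)
b=win&(abs(H-110)<15)&(S>120)
Q=P[y];Q=Q[(Q[:,2]>.02)&(Q[:,2]<.045)]
print("stand",cv2.minAreaRect((Q[:,:2]*1000).astype(np.float32)),np.nanmedian(Q[:,2]))
Q=P[b];print("blue",len(Q),np.nanmean(Q,0),Q[Q[:,2]>.11].mean(0),Q[Q[:,2]>.11])
win=np.zeros((480,640),bool);win[240:350,170:360]=1
r=win&(P[...,2]>.022)&(P[...,2]<.075);Q=P[r]
print("rail",cv2.minAreaRect((Q[:,:2]*1000).astype(np.float32)))
for lo,hi in((.05,.075),(.022,.038)):
  q=Q[(Q[:,2]>lo)&(Q[:,2]<hi)];print(cv2.minAreaRect((q[:,:2]*1000).astype(np.float32)),np.median(q[:,2]))
cv2.imwrite("pics/crop.png",cv2.resize(im[280:360,390:540,::-1],None,fx=5,fy=5,interpolation=cv2.INTER_CUBIC))
E
```

```text
stand ((475.81658935546875, -302.16998291015625), (60.17593002319336, 63.87809753417969), 69.54085540771484) 0.03174815902405137
blue 170 [ 0.4819076  -0.30185017  0.11189427] [ 0.48159584 -0.30247012  0.13260388] [[ 0.49002657 -0.30048841  0.11114741]
 [ 0.49010385 -0.30013921  0.12095044]
 [ 0.4901728  -0.29994434  0.12988619]
 [ 0.49023214 -0.29993581  0.13783638]
 [ 0.49018535 -0.30227195  0.13536643]
 [ 0.49018215 -0.30363626  0.13716132]
 [ 0.4882505  -0.29961365  0.11470472]
 [ 0.48834781 -0.29925738  0.12450919]
 [ 0.48841101 -0.29949661  0.13147628]
 [ 0.4884716  -0.29976215  0.1382008 ]
 [ 0.48842244 -0.30205087  0.13593213]
 [ 0.48840559 -0.30374046  0.13630662]
 [ 0.48840722 -0.3050796   0.13818353]
 [ 0.48836869 -0.30717626  0.136791  ]
 [ 0.48834669 -0.30896059  0.13674401]
 [ 0.48640031 -0.29864259  0.11038645]
 [ 0.48646508 -0.29912467  0.1165106 ]
 [ 0.48652673 -0.29963523  0.12239328]
 [ 0.48661968 -0.29963292  0.13045925]
 [ 0.48668065 -0.3001117   0.13624966]
 [ 0.48669101 -0.30138019  0.13847118]
 [ 0.48662885 -0.30380901  0.13560639]
 [ 0.48660998 -0.30554492  0
[... 2970 characters left out ...]
988]
 [ 0.47437008 -0.30084623  0.13800269]
 [ 0.47427097 -0.3032502   0.13522508]
 [ 0.4743039  -0.30458853  0.13710347]
 [ 0.47426522 -0.30650769  0.13645807]
 [ 0.4742739  -0.3080371   0.13747924]
 [ 0.47257055 -0.30432028  0.13786404]
 [ 0.47241015 -0.30716152  0.13325452]
 [ 0.47246173 -0.30838185  0.13561577]
 [ 0.47068935 -0.30839152  0.1351763 ]]
rail ((534.2581787109375, 58.68360900878906), (113.32122039794922, 361.1289367675781), 9.272013664245605)
((564.650390625, 42.86460876464844), (58.428585052490234, 320.1106262207031), 9.272013664245605) 0.06235886862433926
((506.70794677734375, 54.38648986816406), (72.83184051513672, 363.79510498046875), 5.830075740814209) 0.0317092374169331
```

View pics/crop.png

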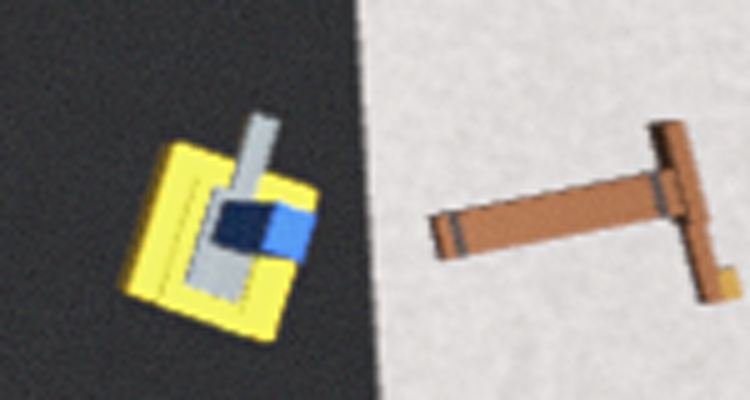

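{"api": "carry_out", "payload": {"deltas": [-0.055,-0.02,0,0,0,0,-0.11,-0.05,0,0,0,0,-0.16,-0.09,0,0,0,0,-0.2,-0.14,0,0,0,0,-0.23,-0.19,0,0,0,0]}}

```text
time: 1.68
eef_pos: [0.336, 0.4177, 0.2315]
tcp_rot: [0.115, 0.993, 0.0, 0.0]
contact_force: [0.2, 0.4, 1.4]
opening: 0.997
finger_force: 0.0
```

The crop shows the slim blue key standing upright on the yellow stand, toe pointing up (265,115) and handle at (270,230). The larger blue one lies flat elsewhere, so the choice holds. I go on over the unit for a near look.

{"api": "carry_out", "payload": {"deltas": [-0.034,-0.048,0,0,0,0,-0.068,-0.096,-0.02,0,0,0,-0.1,-0.145,-0.04,0,0,0,-0.135,-0.195,-0.055,0,0,0,-0.17,-0.245,-0.07,0,0,0]}}

```text
time: 2.3
eef_pos: [0.4444, 0.141, 0.3022]
tcp_rot: [0.115, 0.993, 0.0, 0.001]
contact_force: [0.8, 0.9, -0.0]
opening: 1.001
finger_force: 0.0
```

{"api": "carry_out", "payload": {"deltas": [-0.02,-0.04,0,0,0,0,-0.04,-0.08,0,0,0,0,-0.04,-0.08,0,0,0,0,-0.04,-0.08,0,0,0,0]}}

```text
time: 2.8
eef_pos: [0.4645, 0.0561, 0.3012]
tcp_rot: [0.115, 0.993, 0.0, -0.0]
contact_force: [-0.7, 0.6, 0.0]
opening: 1.004
finger_force: 0.0
```

```bash
cat > rail.py <<'E'
from h import *
im,d,P,K,C=shot("wrist","pics/w1.png")
s=ctrl.get_state();print(s["time"],s["eef_pos"],s["dq"].round(3) if hasattr(s["dq"],"round") else s["dq"],C.round(3))
z=P[...,2];ok=np.isfinite(z)
def line(Q,a): # Q pts
    return
print("bench z",np.nanmedian(z[(z<.015)&(z>-.015)]))
for lo,hi in((.05,.07),(.022,.038)):
  q=P[ok&(z>lo)&(z<hi)&(abs(P[...,0]-.54)<.13)&(abs(P[...,1]-.04)<.22)]
  print(len(q),cv2.minAreaRect((q[:,:2]*1000).astype(np.float32)),np.median(q[:,2]))
E
python3 rail.py
```

```text
2.85 [0.4644279  0.0564769  0.30117307] [ 0.016  0.     0.001 -0.001 -0.001 -0.003] [[ 0.229  0.934  0.275  0.395]
 [ 0.973 -0.22  -0.064  0.072]
 [ 0.001  0.283 -0.959  0.444]
 [ 0.     0.     0.     1.   ]]
bench z 0.0005748465163303851
12736 ((565.4719848632812, 42.44415283203125), (58.8471565246582, 319.55584716796875), 9.220070838928223) 0.06098150729692439
13243 ((508.26422119140625, 64.82342529296875), (76.35868835449219, 385.273193359375), 5.89044189453125) 0.030341691976400853
```

View pics/w1.png

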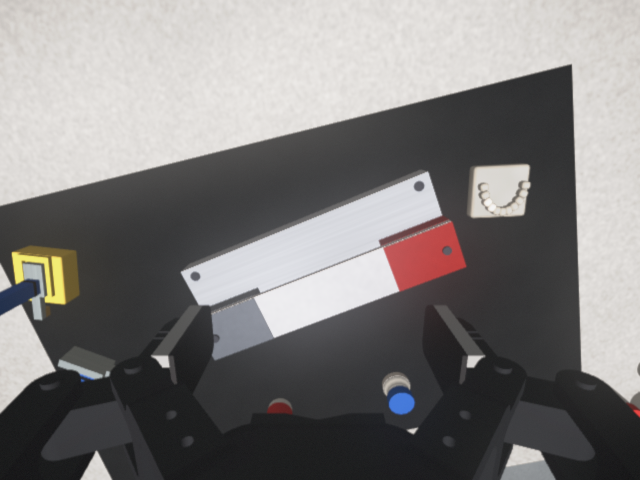

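The view shows the unit whole: red block at (425,255), grey at (240,325), cover front edge facing the robot. The stand with the key is at (42,275). Both cameras agree on the unit: origin about (0.5365, 0.038), yaw about 9.25°. I go to the stand.

{"api": "carry_out", "payload": {"deltas": [-0.015,-0.055,0.01,0,0,0.03,-0.03,-0.11,0.02,0,0,0.06,-0.045,-0.165,0.03,0,0,0.1,-0.06,-0.22,0.04,0,0,0.126,-0.077,-0.277,0.045,0,0,0.126]}}

```text
time: 3.48
eef_pos: [0.4765, -0.2316, 0.2557]
tcp_rot: [0.176, 0.984, 0.0, -0.0]
contact_force: [1.5, 0.5, 0.9]
opening: 0.999
finger_force: 0.0
```

{"api": "carry_out", "payload": {"deltas": [-0.02,-0.04,0,0,0,0,-0.027,-0.065,0,0,0,0,-0.027,-0.065,0,0,0,0,-0.027,-0.065,0,0,0,0]}}

```text
time: 3.98
eef_pos: [0.4793, -0.3003, 0.256]
tcp_rot: [0.177, 0.984, 0.0, -0.0]
contact_force: [0.1, 0.1, -0.2]
opening: 1.002
finger_force: 0.0
```

```bash
cat > st.py <<'E'
from h import *
im,d,P,K,C=shot("wrist","pics/w2.png")
s=ctrl.get_state();print(s["time"],s["eef_pos"],s["tcp_rot"],s["qpos"])
hsv=cv2.cvtColor(im,cv2.COLOR_RGB2HSV);H,S,V=[hsv[...,i].astype(int) for i in range(3)]
z=P[...,2];near=np.hypot(P[...,0]-.477,P[...,1]+.302)<.07
y=near&(abs(H-28)<8)&(S>150)&(z>.02)&(z<.045)
print("stand",cv2.minAreaRect((P[y][:,:2]*1000).astype(np.float32)),np.median(P[y][:,2]))
b=near&(abs(H-110)<15)&(S>100)&(z>.05)
t=b&(z>np.nanpercentile(z[b],99)-.006)
print("top",t.sum(),cv2.minAreaRect((P[t][:,:2]*1000).astype(np.float32)),np.median(z[t]))
g=near&(S<70)&(z>.03)&(z<.048);q=(P[g][:,:2]*1000).astype(np.float32)
print("foot",g.sum(),cv2.minAreaRect(q),cv2.fitLine(q,cv2.DIST_HUBER,0,.01,.01).ravel(),np.median(z[g]))
E
python3 st.py
```

```text
4.025 [ 0.47932202 -0.30018182  0.25616895] [ 1.76425676e-01  9.84313936e-01  2.37955367e-04 -1.84439928e-05] [-7.39046249e-01  2.69066733e-02  1.82326416e+00  3.98563975e-04
  1.29170654e+00 -1.95524446e+00]
stand ((0.0, 0.0), (0.0, 0.0), 0.0) nan
top 398 ((482.67791748046875, -305.01434326171875), (14.048084259033203, 17.902572631835938), 69.90296936035156) 0.13543447661325336
foot 574 ((490.69842529296875, -308.31597900390625), (21.345287322998047, 73.79012298583984), 70.0045394897461) [ 9.4312733e-01 -3.3243173e-01  4.7348886e+02 -3.0137216e+02] 0.03852155825041462
  return _methods._mean(a, axis=axis, dtype=dtype,
  ret = ret.dtype.type(ret / rcount)
```

View pics/w2.png

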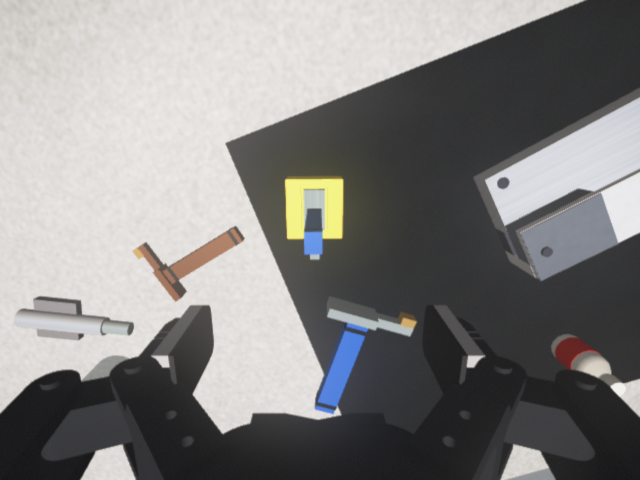

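The handle top measures 14 x 18 mm at (0.4825, -0.305), yaw -20°, and the foot agrees. The stand is at (314,207) with nothing near the fingers' path. I descend and grip.

{"api": "carry_out", "payload": {"deltas": [-0.0045,-0.0035,0.04,0,0,0,-0.0045,-0.0035,0.085,0,0,0,-0.0045,-0.0035,0.13,0,0,0,-0.0045,-0.0035,0.165,0,0,0,-0.0045,-0.0035,0.165,0,0,0]}}

```text
time: 4.65
eef_pos: [0.4803, -0.3036, 0.0881]
tcp_rot: [0.177, 0.984, 0.002, -0.003]
contact_force: [-0.9, -0.7, -0.0]
opening: 1.0
finger_force: 0.0
```

{"api": "carry_out", "payload": {"deltas": [0,0,0,0,0,0,0,0,0,0,0,0,0,0,0,0,0,0,0,0,0,0,0,0,0,0,0,0,0,0], "grip": 0, "grip_force": 35}}

```text
time: 5.28
eef_pos: [0.4822, -0.3071, 0.0921]
tcp_rot: [0.178, 0.984, -0.0, 0.0]
contact_force: [-1.0, 0.1, 3.9]
opening: 0.158
finger_force: 38.5
```

{"api": "carry_out", "payload": {"deltas": [0,0,0,0,0,0,0,0,0,0,0,0,0,0,0,0,0,0]}}

```text
time: 5.65
eef_pos: [0.4822, -0.3072, 0.0921]
tcp_rot: [0.177, 0.984, -0.0, 0.0]
contact_force: [-0.9, 0.4, 6.0]
opening: 0.156
finger_force: 38.8
```

{"api": "carry_out", "payload": {"deltas": [0,0,-0.01,0,0,0,0,0,-0.03,0,0,0,0,0,-0.06,0,0,0,0,0,-0.1,0,0,0,0,0,-0.1,0,0,0]}}

```text
time: 6.28
eef_pos: [0.4839, -0.3085, 0.1965]
tcp_rot: [0.177, 0.984, -0.003, 0.004]
contact_force: [-0.6, 0.0, -1.5]
opening: 0.158
finger_force: 38.0
```

```bash
cat > key.py <<'E'
from h import *
import sys
im,d,P,K,C=shot("wrist",sys.argv[1])
s=ctrl.get_state();p=np.array(s["eef_pos"]);M=R.from_quat(s["tcp_rot"]).as_matrix()
print(s["time"],p.round(4),s["tcp_rot"].round(4),s["contact_force"].round(2),s["opening"])
T=(P-p)@M   # tool coords
hsv=cv2.cvtColor(im,cv2.COLOR_RGB2HSV);S=hsv[...,1]
g=(S<90)&(T[...,2]>.045)&(T[...,2]<.075)&(abs(T[...,0])<.06)&(abs(T[...,1])<.03)
q=T[g]*1000;print(g.sum(),q.min(0),q.max(0))
print(cv2.minAreaRect(q[:,:2].astype(np.float32)),np.median(q,0))
A=np.c_[q[:,:2],np.ones(len(q))];print("plane z=",np.linalg.lstsq(A,q[:,2],rcond=None)[0])
E
python3 key.py pics/w3.png
```

```text
6.325 [ 0.4827 -0.3075  0.1936] [ 0.1775  0.9841 -0.0012  0.002 ] [ 0.01  0.43 -2.29] 0.16211786905530434
1694 [-15.39295214 -11.14590615  45.0322439 ] [26.67919658 10.95453985 54.46256024]
((5.595495223999023, -0.10137462615966797), (21.959054946899414, 42.10025405883789), 89.6653060913086) [14.50622283  0.28994855 50.72525366]
plane z= [ 1.20161471e-02 -5.24174970e-03  5.05227151e+01]
```

View pics/w3.png

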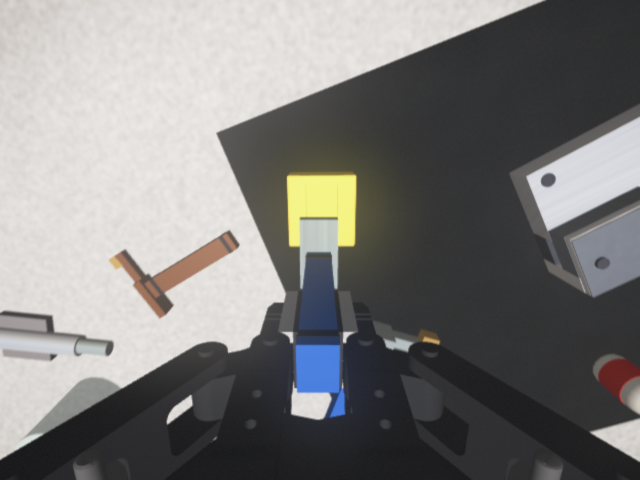

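The key hangs upright in the grip at (318,320), with the foot above the stand. The arm was still settling during that reading, so I measure again.

```bash
python3 key.py pics/w4.png; python3 key.py pics/w4.png
```

```text
6.375 [ 0.4817 -0.3066  0.1914] [ 1.774e-01  9.841e-01 -1.000e-04  2.000e-04] [ 0.22 -0.05 -2.29] 0.16183098338508772
1702 [-15.11300352 -11.02465264  45.01454229] [27.07120135 11.08802607 54.88630981]
((5.971887588500977, 0.028066635131835938), (21.991130828857422, 42.261051177978516), 89.72083282470703) [14.78139851 -0.1446819  51.44665298]
plane z= [ 1.46262173e-02 -3.67829896e-03  5.11718948e+01]
6.425 [ 0.4812 -0.3061  0.1901] [ 1.774e-01  9.841e-01  5.000e-04 -9.000e-04] [ 0.12  1.7  -1.63] 0.15302168088577592
1714 [-13.98398071 -10.78992391  45.01248148] [27.6530215  11.35078369 55.64318727]
((6.8065185546875, 0.2705955505371094), (22.037580490112305, 41.66411590576172), 89.74369049072266) [15.25990642  0.07878561 52.18894723]
plane z= [ 1.42865964e-02 -5.72715700e-03  5.18951731e+01]
```

{"api": "carry_out", "payload": {"deltas": [0.016,0.036,0,0,0,-0.05,0.032,0.073,0,0,0,-0.1,0.048,0.11,0,0,0,-0.15,0.064,0.146,0,0,0,-0.2,0.08,0.182,0,0,0,-0.26]}}

```text
time: 7.05
eef_pos: [0.469, -0.1065, 0.1889]
tcp_rot: [0.048, 0.999, 0.001, -0.002]
contact_force: [0.3, 0.2, -2.1]
opening: 0.158
finger_force: 37.9
```

```bash
cat > to.py <<'E'
# to.py railx raily z [railyaw]: tool-frame delta to put TCP there
from h import *
import sys
X,Y,Z=map(float,sys.argv[1:4]);th=np.radians(9.25);O=np.array([.5365,.038])
s=ctrl.get_state();p=np.array(s["eef_pos"]);M=R.from_quat(s["tcp_rot"]).as_matrix()
c,n=np.cos(th),np.sin(th);Rr=np.array([[c,-n],[n,c]])
w=np.r_[O+Rr@np.array([X,Y]),Z]
G=np.c_[[-c,-n,0],[-n,c,0],[0,0,-1]]
print("t",s["time"],"pos",p.round(4),"F",s["contact_force"].round(2),"rail xy",(Rr.T@(p[:2]-O)).round(4))
print("delta",(M.T@(w-p)).round(4),R.from_matrix(M.T@G).as_rotvec().round(3),"speeds",np.abs(s["dq"]).max().round(3))
E
python3 to.py -.062 .062 .19
```

```text
t 7.05 pos [ 0.469  -0.1065  0.1889] F [ 0.32  0.23 -2.05] rail xy [-0.0898 -0.1317]
delta [ 0.0222  0.1945 -0.0007] [ 0.002 -0.004 -0.257] speeds 0.57
```

{"api": "carry_out", "payload": {"deltas": [0.005,0.045,0,0,0,-0.06,0.01,0.09,0,0,0,-0.12,0.017,0.14,0,0,0,-0.19,0.022,0.185,0,0,0,-0.257,0.022,0.185,0,0,0,-0.257]}}

```text
time: 7.68
eef_pos: [0.4647, 0.0805, 0.1891]
tcp_rot: [-0.082, 0.997, 0.0, -0.002]
contact_force: [-0.1, 0.0, -1.5]
opening: 0.159
finger_force: 37.9
```

{"api": "carry_out", "payload": {"deltas": [0,0,0,0,0,0,0,0,0,0,0,0,0,0,0,0,0,0]}}

```text
time: 8.05
eef_pos: [0.4665, 0.077, 0.1909]
tcp_rot: [-0.079, 0.997, -0.0, -0.0]
contact_force: [-0.7, -0.4, -1.3]
opening: 0.16
finger_force: 37.9
```

```bash
python3 to.py -.062 .062 .115; python3 key.py pics/w5.png;python3 -c "
from h import *
im,d,P,K,C=shot('wrist');z=P[...,2];ok=np.isfinite(z)
q=P[ok&(z>.05)&(z<.07)&(abs(P[...,0]-.565)<.09)&(abs(P[...,1]-.04)<.22)];print(len(q),cv2.minAreaRect((q[:,:2]*1000).astype(np.float32)),np.median(q[:,2]))"
```

```text
t 8.05 pos [0.4665 0.077  0.1909] F [-0.66 -0.44 -1.29] rail xy [-0.0629  0.0498]
delta [-0.0008  0.0122  0.0759] [-0.    -0.    -0.003] speeds 0.003
8.1 [0.4665 0.0771 0.1911] [-7.910e-02  9.969e-01 -0.000e+00 -1.000e-04] [ 0.01  0.26 -1.28] 0.1582359159004737
1785 [-14.01517369 -11.12802663  45.02410342] [28.68178962 10.93127094 60.44727556]
((7.295528411865234, -0.09638690948486328), (21.966218948364258, 42.764793395996094), 89.58858489990234) [16.35289089 -0.2055542  53.67372306]
plane z= [ 3.45749027e-02 -2.26367176e-03  5.30645373e+01]
13504 ((565.4207153320312, 41.68573760986328), (58.65530014038086, 321.0078125), 9.247861862182617) 0.061346231629468534
```

View pics/w5.png

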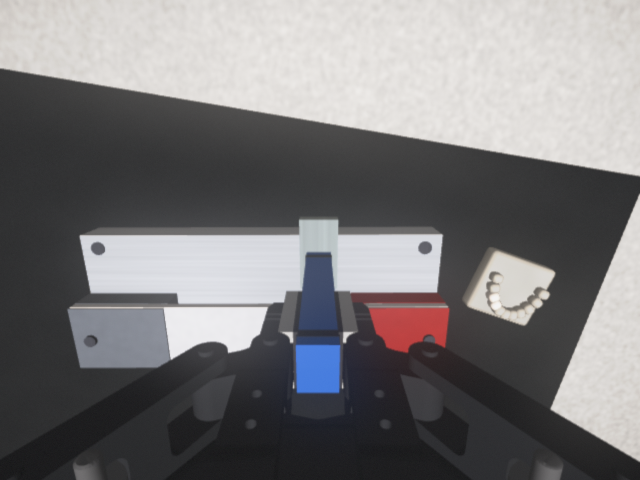

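The key is aligned with the unit in the gripper, foot over the shelf at (318,250), red end to the right. I lower it in front of the cover.

{"api": "carry_out", "payload": {"deltas": [-0.001,0.012,0.03,0,0,-0.003,-0.001,0.012,0.055,0,0,-0.003,-0.001,0.012,0.075,0,0,-0.003,-0.001,0.012,0.083,0,0,-0.003,-0.001,0.012,0.088,0,0,-0.003]}}

```text
time: 8.78
eef_pos: [0.4658, 0.0898, 0.1033]
tcp_rot: [-0.081, 0.997, -0.0, 0.0]
contact_force: [-0.9, -1.2, -2.1]
opening: 0.158
finger_force: 37.9
```

{"api": "carry_out", "payload": {"deltas": [0,0,0,0,0,0,0,0,0,0,0,0,0,0,0,0,0,0,0,0,0,0,0,0,0,0,0,0,0,0]}}

```text
time: 9.4
eef_pos: [0.4656, 0.09, 0.1033]
tcp_rot: [-0.082, 0.997, -0.0, 0.0]
contact_force: [-0.1, -0.4, -0.9]
opening: 0.164
finger_force: 37.9
```

```bash
python3 to.py -.016 .062 .103; python3 - <<'E'
from h import *
im,d,P,K,C=shot("scene");z=P[...,2]
cv2.imwrite("pics/s2.png",cv2.resize(im[200:320,300:460,::-1],None,fx=5,fy=5,interpolation=cv2.INTER_CUBIC))
E
```

```text
t 9.4 pos [0.4656 0.09   0.1033] F [-0.06 -0.37 -0.88] rail xy [-0.0617  0.0628]
delta [-0.0457 -0.0008  0.0003] [-0.     0.     0.002] speeds 0.003
```

View pics/s2.png

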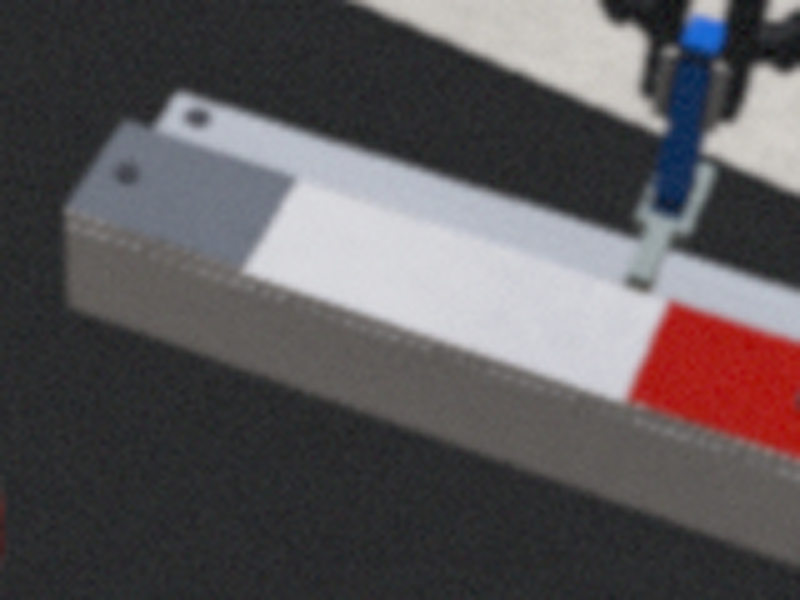

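The toe end (640,280) stands just in front of the cover edge, with the red block to its right. I feed it in slowly.

{"api": "carry_out", "payload": {"deltas": [-0.004,0,0,0,0,0,-0.008,0,0,0,0,0,-0.012,0,0,0,0,0,-0.016,0,0,0,0,0,-0.02,0,0,0,0,0]}}

```text
time: 10.07
eef_pos: [0.4856, 0.0933, 0.1032]
tcp_rot: [-0.082, 0.997, -0.0, 0.0]
contact_force: [1.1, 1.5, -1.2]
opening: 0.158
finger_force: 38.0
```

{"api": "carry_out", "payload": {"deltas": [-0.006,0,0,0,0,0,-0.012,0,0,0,0,0,-0.018,0,0,0,0,0,-0.022,0,0,0,0,0,-0.026,0,0,0,0,0]}}

```text
time: 10.7
eef_pos: [0.5111, 0.0975, 0.1031]
tcp_rot: [-0.082, 0.997, 0.0, -0.0]
contact_force: [0.7, -0.6, -0.7]
opening: 0.157
finger_force: 38.0
```

{"api": "carry_out", "payload": {"deltas": [0,0,0,0,0,0,0,0,0.001,0,0,0,0,0,0.002,0,0,0,0,0,0.002,0,0,0,0,0,0.002,0,0,0]}}

```text
time: 11.32
eef_pos: [0.5108, 0.0975, 0.1012]
tcp_rot: [-0.082, 0.997, -0.0, 0.0]
contact_force: [0.5, 0.4, -1.3]
opening: 0.163
finger_force: 38.0
```

```bash
python3 to.py -.016 .062 .099
```

```text
t 11.325 pos [0.5108 0.0975 0.1012] F [ 0.51  0.39 -1.3 ] rail xy [-0.0158  0.0628]
delta [ 0.0002 -0.0008  0.0022] [-0.     0.     0.002] speeds 0.003
```

{"api": "carry_out", "payload": {"deltas": [0,0,0.0007,0,0,0,0,0,0.0014,0,0,0,0,0,0.002,0,0,0,0,0,0.002,0,0,0]}}

```text
time: 11.82
eef_pos: [0.5109, 0.0975, 0.0992]
tcp_rot: [-0.082, 0.997, -0.0, 0.0]
contact_force: [0.3, 1.4, -0.7]
opening: 0.156
finger_force: 38.1
```

{"api": "carry_out", "payload": {"deltas": [0,0,0.0005,0,0,0,0,0,0.001,0,0,0,0,0,0.001,0,0,0,0,0,0.001,0,0,0]}}

```text
time: 12.32
eef_pos: [0.511, 0.0975, 0.0991]
tcp_rot: [-0.082, 0.997, -0.0, -0.0]
contact_force: [-3.1, 0.6, 5.5]
opening: 0.16
finger_force: 38.9
```

Contact came at z = 0.0991, as predicted. I ease the pressure slightly and slide to y of about 32 mm, where the notch cannot start yet.

{"api": "carry_out", "payload": {"deltas": [0,-0.002,-0.0003,0,0,0,0,-0.005,-0.0003,0,0,0,0,-0.008,-0.0003,0,0,0,0,-0.011,-0.0003,0,0,0,0,-0.014,-0.0003,0,0,0]}}

```text
time: 12.95
eef_pos: [0.5138, 0.0837, 0.099]
tcp_rot: [-0.081, 0.997, 0.0, 0.001]
contact_force: [-0.8, 4.0, 5.3]
opening: 0.16
finger_force: 38.9
```

{"api": "carry_out", "payload": {"deltas": [0,-0.003,0,0,0,0,0,-0.006,0,0,0,0,0,-0.009,0,0,0,0,0,-0.012,0,0,0,0,0,-0.015,0,0,0,0]}}

```text
time: 13.58
eef_pos: [0.516, 0.069, 0.0989]
tcp_rot: [-0.081, 0.997, 0.0, 0.001]
contact_force: [-0.8, 4.3, 6.0]
opening: 0.16
finger_force: 39.0
```

{"api": "carry_out", "payload": {"deltas": [0,0,0,0,0,0,0,0,0,0,0,0]}}

```text
time: 13.82
eef_pos: [0.5161, 0.0687, 0.099]
tcp_rot: [-0.081, 0.997, -0.0, 0.001]
contact_force: [-0.6, 3.5, 5.6]
opening: 0.158
finger_force: 39.0
```

```bash
python3 to.py -.016 .030 .099; python3 to.py -.016 .030 .099; python3 key.py pics/w6.png | tail -2
```

```text
t 13.825 pos [0.5161 0.0687 0.099 ] F [-0.62  3.46  5.58] rail xy [-0.0152  0.0336]
delta [ 0.0008 -0.0036 -0.    ] [-0.     0.001  0.002] speeds 0.002
t 13.825 pos [0.5161 0.0687 0.099 ] F [-0.62  3.46  5.58] rail xy [-0.0152  0.0336]
delta [ 0.0008 -0.0036 -0.    ] [-0.     0.001  0.002] speeds 0.002
((5.881490707397461, 0.0004253387451171875), (66.47652435302734, 59.99933624267578), 0.012823387049138546) [14.94249196 -0.10714678 68.20441827]
plane z= [-1.24013790e-02 -3.95476035e-03  6.54398120e+01]
```

{"api": "carry_out", "payload": {"deltas": [0,-0.0025,0,0,0,0,0,-0.005,0,0,0,0,0,-0.005,0,0,0,0]}}

```text
time: 14.25
eef_pos: [0.5169, 0.0639, 0.0989]
tcp_rot: [-0.081, 0.997, 0.0, 0.001]
contact_force: [-0.8, 3.7, 6.1]
opening: 0.158
finger_force: 39.1
```

{"api": "carry_out", "payload": {"deltas": [0,-0.002,0,0,0,0,0,-0.004,0,0,0,0,0,-0.004,0,0,0,0]}}

```text
time: 14.62
eef_pos: [0.5175, 0.06, 0.0989]
tcp_rot: [-0.081, 0.997, 0.0, 0.0]
contact_force: [-0.6, 3.2, 5.6]
opening: 0.155
finger_force: 39.1
```

{"api": "carry_out", "payload": {"deltas": [0,-0.0025,0,0,0,0,0,-0.005,0,0,0,0,0,-0.005,0,0,0,0]}}

```text
time: 15.0
eef_pos: [0.5183, 0.055, 0.0989]
tcp_rot: [-0.081, 0.997, 0.0, 0.0]
contact_force: [-0.9, 3.2, 5.1]
opening: 0.156
finger_force: 39.1
```

{"api": "carry_out", "payload": {"deltas": [0,-0.0025,0,0,0,0,0,-0.005,0,0,0,0,0,-0.005,0,0,0,0]}}

```text
time: 15.38
eef_pos: [0.5191, 0.0501, 0.0989]
tcp_rot: [-0.081, 0.997, 0.0, 0.0]
contact_force: [-0.9, 4.8, 6.3]
opening: 0.161
finger_force: 39.1
```

{"api": "carry_out", "payload": {"deltas": [0,-0.0025,0,0,0,0,0,-0.005,0,0,0,0,0,-0.005,0,0,0,0]}}

```text
time: 15.75
eef_pos: [0.5199, 0.0452, 0.0989]
tcp_rot: [-0.081, 0.997, 0.0, 0.0]
contact_force: [-0.6, 3.8, 5.2]
opening: 0.157
finger_force: 39.1
```

{"api": "carry_out", "payload": {"deltas": [0,-0.0025,0,0,0,0,0,-0.005,0,0,0,0,0,-0.005,0,0,0,0]}}

```text
time: 16.12
eef_pos: [0.5207, 0.0402, 0.0989]
tcp_rot: [-0.081, 0.997, 0.0, 0.0]
contact_force: [-0.3, 4.5, 5.5]
opening: 0.156
finger_force: 39.1
```

{"api": "carry_out", "payload": {"deltas": [0,-0.0025,0,0,0,0,0,-0.005,0,0,0,0,0,-0.005,0,0,0,0]}}

```text
time: 16.5
eef_pos: [0.5215, 0.0353, 0.0989]
tcp_rot: [-0.081, 0.997, 0.0, 0.0]
contact_force: [-0.0, 4.4, 6.4]
opening: 0.16
finger_force: 39.1
```

{"api": "carry_out", "payload": {"deltas": [0,-0.0025,0,0,0,0,0,-0.005,0,0,0,0,0,-0.005,0,0,0,0]}}

```text
time: 16.88
eef_pos: [0.5223, 0.0304, 0.099]
tcp_rot: [-0.081, 0.997, 0.0, 0.0]
contact_force: [-0.5, 3.5, 6.8]
opening: 0.155
finger_force: 39.1
```

{"api": "carry_out", "payload": {"deltas": [0,-0.0025,0,0,0,0,0,-0.005,0,0,0,0,0,-0.005,0,0,0,0]}}

```text
time: 17.25
eef_pos: [0.5231, 0.0254, 0.0989]
tcp_rot: [-0.081, 0.997, 0.0, 0.0]
contact_force: [-0.9, 4.4, 6.8]
opening: 0.158
finger_force: 39.1
```

{"api": "carry_out", "payload": {"deltas": [0,-0.0025,0,0,0,0,0,-0.005,0,0,0,0,0,-0.005,0,0,0,0]}}

```text
time: 17.62
eef_pos: [0.5239, 0.0205, 0.099]
tcp_rot: [-0.081, 0.997, 0.0, 0.0]
contact_force: [-0.1, 4.8, 5.9]
opening: 0.157
finger_force: 39.1
```

{"api": "carry_out", "payload": {"deltas": [0,-0.0025,0,0,0,0,0,-0.005,0,0,0,0,0,-0.005,0,0,0,0]}}

```text
time: 18.0
eef_pos: [0.5247, 0.0156, 0.099]
tcp_rot: [-0.081, 0.997, 0.0, 0.0]
contact_force: [-0.7, 4.2, 5.5]
opening: 0.158
finger_force: 39.2
```

{"api": "carry_out", "payload": {"deltas": [0,-0.0025,0,0,0,0,0,-0.005,0,0,0,0,0,-0.005,0,0,0,0]}}

```text
time: 18.38
eef_pos: [0.5255, 0.0106, 0.099]
tcp_rot: [-0.081, 0.997, 0.0, 0.0]
contact_force: [-0.9, 3.7, 6.1]
opening: 0.156
finger_force: 39.2
```

{"api": "carry_out", "payload": {"deltas": [0,-0.0025,0,0,0,0,0,-0.005,0,0,0,0,0,-0.005,0,0,0,0]}}

```text
time: 18.75
eef_pos: [0.5262, 0.0057, 0.0989]
tcp_rot: [-0.081, 0.997, 0.0, 0.0]
contact_force: [-0.7, 3.7, 6.8]
opening: 0.161
finger_force: 39.2
```

{"api": "carry_out", "payload": {"deltas": [0,-0.0025,0,0,0,0,0,-0.005,0,0,0,0,0,-0.005,0,0,0,0]}}

```text
time: 19.12
eef_pos: [0.5271, 0.0008, 0.099]
tcp_rot: [-0.081, 0.997, 0.0, 0.0]
contact_force: [-0.5, 4.0, 6.6]
opening: 0.16
finger_force: 39.2
```

{"api": "carry_out", "payload": {"deltas": [0,-0.0025,0,0,0,0,0,-0.005,0,0,0,0,0,-0.005,0,0,0,0]}}

```text
time: 19.5
eef_pos: [0.5279, -0.0042, 0.0989]
tcp_rot: [-0.081, 0.997, 0.0, 0.0]
contact_force: [-0.2, 4.1, 6.4]
opening: 0.159
finger_force: 39.1
```

{"api": "carry_out", "payload": {"deltas": [0,-0.0025,0,0,0,0,0,-0.005,0,0,0,0,0,-0.005,0,0,0,0]}}

```text
time: 19.88
eef_pos: [0.5287, -0.0093, 0.0988]
tcp_rot: [-0.081, 0.997, -0.0, 0.0]
contact_force: [0.2, 2.2, 5.8]
opening: 0.157
finger_force: 39.0
```

{"api": "carry_out", "payload": {"deltas": [0,-0.0015,0,0,0,0,0,-0.003,0,0,0,0,0,-0.003,0,0,0,0]}}

```text
time: 20.25
eef_pos: [0.5275, -0.0126, 0.0969]
tcp_rot: [-0.082, 0.997, -0.0, -0.002]
contact_force: [-0.9, -0.1, -1.9]
opening: 0.157
finger_force: 38.0
```

```bash
python3 to.py -.016 -.05 .099; python3 -c "
from h import *
s=ctrl.get_state();print(s['wrist_torque'],s['tcp_rot'])"
```

```text
t 20.25 pos [ 0.5275 -0.0126  0.0969] F [-0.88 -0.05 -1.86] rail xy [-0.017  -0.0485]
delta [-0.001  -0.0015 -0.0021] [-0.    -0.004  0.002] speeds 0.014
[ 0.04979366 -0.03739271  0.03105735] [-8.15192525e-02  9.96670026e-01 -3.28248251e-04 -1.83382061e-03]
```

The tooth has dropped: z fell to 0.0969 and the vertical force went. I stop sliding and lower gently.

{"api": "carry_out", "payload": {"deltas": [0,0,0.0006,0,0,0,0,0,0.0013,0,0,0,0,0,0.002,0,0,0,0,0,0.002,0,0,0]}}

```text
time: 20.75
eef_pos: [0.5288, -0.012, 0.0963]
tcp_rot: [-0.082, 0.997, -0.0, -0.0]
contact_force: [0.4, -0.3, -0.5]
opening: 0.159
finger_force: 38.0
```

{"api": "carry_out", "payload": {"deltas": [0,0,0.0007,0,0,0,0,0,0.0014,0,0,0,0,0,0.0021,0,0,0,0,0,0.0028,0,0,0,0,0,0.0028,0,0,0]}}

```text
time: 21.38
eef_pos: [0.5288, -0.012, 0.0936]
tcp_rot: [-0.082, 0.997, 0.0, -0.0]
contact_force: [-1.1, 0.6, -1.3]
opening: 0.159
finger_force: 38.0
```

{"api": "carry_out", "payload": {"deltas": [0,0,0.0006,0,0,0,0,0,0.0012,0,0,0,0,0,0.0018,0,0,0,0,0,0.0018,0,0,0]}}

```text
time: 21.88
eef_pos: [0.5289, -0.012, 0.0921]
tcp_rot: [-0.082, 0.997, 0.0, -0.0]
contact_force: [-1.1, 0.1, 0.4]
opening: 0.16
finger_force: 38.2
```

{"api": "carry_out", "payload": {"deltas": [0,0,0.0004,0,0,0,0,0,0.0004,0,0,0,0,0,0.0004,0,0,0]}}

```text
time: 22.25
eef_pos: [0.529, -0.012, 0.0921]
tcp_rot: [-0.082, 0.997, -0.0, -0.0]
contact_force: [-3.5, 0.1, 4.4]
opening: 0.16
finger_force: 38.8
```

{"api": "carry_out", "payload": {"deltas": [0,0,0,0,0,0,0,0,0,0,0,0,0,0,0,0,0,0,0,0,0,0,0,0,0,0,0,0,0,0], "grip": 70}}

```text
time: 22.88
eef_pos: [0.5289, -0.012, 0.0914]
tcp_rot: [-0.082, 0.997, 0.0, -0.0]
contact_force: [0.1, -0.8, -0.3]
opening: 0.698
finger_force: 0.0
```

```bash
python3 - <<'E'
from h import *
im,d,P,K,C=shot("wrist","pics/w7.png");s=ctrl.get_state();print(s["opening"],s["contact_force"])
im,d,P,K,C=shot("scene");z=P[...,2]
cv2.imwrite("pics/s3.png",cv2.resize(im[170:330,260:480,::-1],None,fx=3.6,fy=3.6,interpolation=cv2.INTER_CUBIC))
E
```

```text
0.6981904935543369 [-0.81767725 -0.04740767  0.10745631]
```

View pics/w7.png

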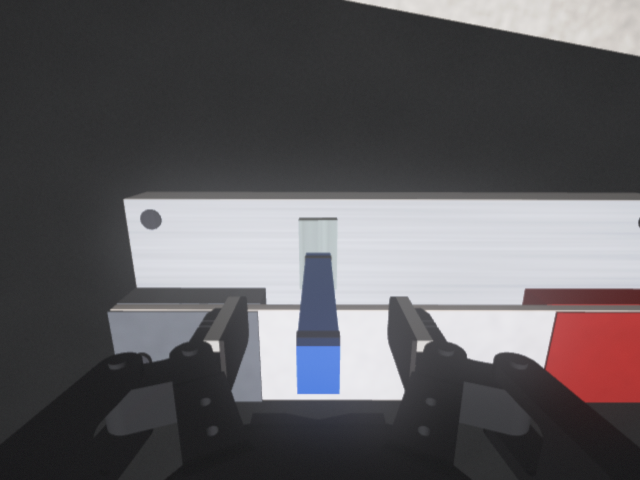

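The key stands upright by itself at (318,330), with both pads clear of the handle. I retreat straight up and check.

{"api": "carry_out", "payload": {"deltas": [0,0,-0.01,0,0,0,0,0,-0.03,0,0,0,0,0,-0.06,0,0,0,0,0,-0.09,0,0,0,0,0,-0.12,0,0,0]}}

```text
time: 23.6
eef_pos: [0.529, -0.0121, 0.2133]
tcp_rot: [-0.082, 0.997, -0.0, 0.001]
contact_force: [1.4, -0.6, -0.2]
opening: 0.701
finger_force: 0.0
```

{"api": "carry_out", "payload": {"deltas": [0,0,0,0,0,0,0,0,0,0,0,0,0,0,0,0,0,0,0,0,0,0,0,0]}}

```text
time: 24.1
eef_pos: [0.5283, -0.0119, 0.2102]
tcp_rot: [-0.081, 0.997, 0.0, -0.001]
contact_force: [0.9, -0.1, 0.4]
opening: 0.699
finger_force: 0.0
```

```bash
python3 - <<'E'
from h import *
im,d,P,K,C=shot("wrist");z=P[...,2]
hsv=cv2.cvtColor(im,cv2.COLOR_RGB2HSV);H,S=hsv[...,0].astype(int),hsv[...,1]
near=np.hypot(P[...,0]-.529,P[...,1]+.012)<.05
b=near&(abs(H-110)<15)&(S>100)&(z>.08);t=b&(z>np.percentile(z[b],99)-.005)
print("top z",np.median(z[t]),P[t].mean(0))
g=near&(S<110)&(z>.033)&(z<.046);print("foot z",g.sum(),np.median(z[g]),P[g].mean(0))
E
```

```text
top z 0.28658478941779075 [0.5164174  0.00184198 0.28743051]
foot z 794 0.03846834245867539 [ 0.51756957 -0.01740202  0.03860952]
```

Foot top is at 38.5 mm, so the foot lies flat on the shelf at 30 mm and the tooth is fully down. I hand in.

```bash
python3 -c "
from plant import ctrl
print(ctrl.sign_off())"
```

```text
the job is handed in; nothing more can be done
None
```

The stop key is standing upright with its tooth fully down in the hidden notch (about 48 mm from mid-length towards the grey end), released and handed in at about 24 s; the wrist force stayed under 9 N, and the cast, jar and dropper were not approached.

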